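# Seal the bonsai feed tin with its inner lid and take the outer lid off

### The job

Close the open feed tin against the damp: pick up its two nested lids together by the wooden handle of the green outer lid, lower them onto the tin's mouth and press straight down until the white inner lid snaps fully home. Then lift the outer lid alone straight up off the tin, leaving the inner lid shut and never touching it with the gripper, and finish while holding the outer lid level and still, about a hand's breadth above the tin. Do not drop the lids, tip or shove the tin, or disturb the other things on the table.

Things in the scene. Friction and masses are not known exactly. Their poses are not given: they have to be found in the camera images.
- tin: Loose round tin of feed cakes, dark green with brass bands, 128 mm diameter, 1.4 kg, upright and open. Origin: centre of its underside, z up; yaw has no meaning. The green body ends in a shoulder at 81 mm; above it stands a bare steel neck, 112 mm outside, 94 mm inside, whose top edge at 100 mm is the mouth. Four spring tongues inside the neck grip the inner lid.
- tin_mouth (a point): Centre of the tin's mouth, level with its top edge, 100 mm above the tin's underside.
- outer_lid: Loose green slip-on lid, 130 g, 128 mm diameter, lying right way up on the table with the inner lid nested inside. Origin: centre of its skirt's lower edge; z up, x along the handle bar. Skirt 120 mm inside, 35 mm deep; top surface at 38 mm. Clips under the ceiling hold the inner lid's knob; it pulls out at about 3 N. With the pair home on the tin, this origin is 84 mm above the tin's underside.
- outer_handle (a point): Centre of the outer lid's wooden bar handle, 66 mm above the lid's origin. Bar 70 mm long (lid's x), 16 mm wide (y), 14 mm high, on two brass posts 27 mm either side of the middle, 21 mm of free height under it. Grasp it across its width.
- inner_lid: Loose white press-in lid, 60 g, hidden in the outer lid. Origin: centre of the plug's underside. Plug 16 mm deep, 78 mm wide below, 89 mm at its bead; flange 106 mm, 3 mm thick; knob 32 mm wide, top at 35 mm. Nested, both lids' origins coincide within 1 mm. Home: flange on the mouth, origin 84 mm above the tin's underside. Some 6 to 10 N down on the outer lid snaps it in, 8 N pulls it out.
- clay_pot: Bystander: round brown clay training pot, 160 mm diameter, 68 mm high. Origin: centre of its underside.
- cloche: Bystander: clear glass bell cloche, 146 mm diameter, 187 mm high with its knob. Origin: centre of its lower rim.
- jin_pliers: Bystander: aluminium jin pliers lying flat, 200 mm long, 14 mm high. Origin under the pivot, x towards the jaws.
- rake: Bystander: yellow plastic hand rake lying flat, 245 mm long, 84 mm wide head, 30 mm high. Origin in the handle's fore part, on the table, x towards the tines.
- paste_jar: Bystander: small white jar with a green screw cap, 60 mm diameter, 62 mm high. Origin: centre of its underside.
Things that resemble listed ones, but are neither listed nor needed, are in the scene too. What is shaped like the outer_lid but red is not meant.

How it is judged:
On the way, in this order (a step that is already met when the one before it is completed fails the run):
1. the two lids are lifted together off the table by the outer lid, the inner one still nested inside (height (world z) of each of inner_lid, outer_lid above 0.03 m and contact force between the fingers and outer_lid above 1 N and z of inner_lid in the frame of outer_lid between -0.003 and 0.003 m and horizontal distance between inner_lid and outer_lid below 0.008 m), for 0.2 s.
2. the inner lid is pressed home in the tin's mouth with the outer lid still over it (z of inner_lid in the frame of tin below 0.0855 m and horizontal distance between inner_lid and tin below 0.004 m and angle between the z axis of inner_lid and the z axis of tin, either way round below 0.04 rad and z of inner_lid in the frame of outer_lid above -0.01 m and horizontal distance between inner_lid and outer_lid below 0.008 m), for 0.1 s.
At the end, for the whole second after the job is handed in: Inner lid home: flange within 1.5 mm of the mouth, centred within 4 mm, level. Outer lid held (over 1 N), still, level within 11 degrees, its edge over 50 mm above the mouth and within 80 mm of the tin's axis, touching neither tin nor inner lid. Tin upright, within 30 mm of its start (z of inner_lid in the frame of tin below 0.0855 m and horizontal distance between inner_lid and tin below 0.004 m and angle between the z axis of inner_lid and the z axis of tin, either way round below 0.04 rad and contact force between the fingers and outer_lid above 1 N and height (world z) of outer_lid above 0.15 m and horizontal distance between outer_lid and tin below 0.08 m and angle between outer_lid's own z axis and vertical below 0.2 rad and linear speed of outer_lid below 0.02 m/s and contact force between outer_lid and inner_lid below 0.05 N and contact force between outer_lid and tin below 0.05 N and angle between tin's own z axis and vertical below 0.05 rad and distance of tin from where it was at the start of the episode below 0.03 m); the arm keeps its last pose, push and grip.
It fails at once if the gripper touches the inner lid (contact force between the fingers and inner_lid above 0.3 N).
It fails at once if a lid falls: over 0.5 m/s with nothing holding it ((linear speed of outer_lid above 0.5 m/s and contact force between the fingers and outer_lid below 0.05 N) or (linear speed of inner_lid above 0.5 m/s and contact force between inner_lid and outer_lid below 0.05 N)).
It fails at once if the tin is tipped or shoved more than 40 mm (angle between tin's own z axis and vertical above 0.2 rad or distance of tin from where it was at the start of the episode above 0.04 m).
It fails at once if another thing on the table is moved more than 30 mm or tipped (distance of any of clay_pot, cloche, jin_pliers, rake, paste_jar from where it was at the start of the episode above 0.03 m or angle between any of clay_pot, cloche, jin_pliers, rake, paste_jar's own z axis and vertical above 0.3 rad).
It also fails if it takes over 45 s, if anything falls off the work surface, if the arm or the gripper's body presses on something with over 40 N, if the wrist force passes 120 N, or if a joint passes its speed limit or range.

### The arm

A 6-joint arm with a two-finger parallel gripper is mounted at the origin on the work surface. World frame = base frame: x ahead of the robot, y to its left, z up, the work surface at z = 0. Lengths are in m, angles in rad, forces in N, time in s.
With the tool pointing down it reaches from about 0.375 to 0.9 m from the base axis. Payload 3.1 kg.
Tool frame: the origin (TCP) lies on the centre line of the jaws, within the pads' length; the fingertips stand 19 mm ahead of it and the grasp point (between the pads) is the TCP; y points along the fingers, x is the direction in which the jaws open and shut, and the axes are right-handed (so a half turn about y gives the same grasp; the last joint's range is limited). The gripper opens to 85 mm and grips with 20 to 120 N. Pads are 22 mm wide; open, the fingers measure 114 mm over their backs; the gripper's body (76 mm by 85 mm) begins 54 mm behind the grasp point. The pads swing forward as they close: fully open they stand 13 mm farther back than shut.
Start: joints at [-1.383, 0.527, 1.433, -0, 1.181, -0.178], TCP at [0.224, -0.584, 0.214] pointing down, gripper open.
Joint ranges: [-3.08, 3.08], [-0.75, 2.2], [0.22, 2.44], [-1.43, 4.57], [0, 2.65], [-2.85, 2.85]. Speed limits (rad/s): [2.79, 2.79, 3.14, 3.14, 3.14, 3.14].

### API

Orientations are given as a unit quaternion [x, y, z, w].
In Python, from station import * gives the robot as it stands.
- The arm moves only by the tool step_arm, never from a script. Its argument "moves" is a list of rows, each a list of 7 numbers: the turn, a rotation vector about the tool's x, y, z in rad, then the shift along the tool's x, y, z in cm, then the closure, from -1 (fully open) to 1 (shut). A call has 1 to 12 rows; each row is the pose to reach, as a shift and turn from the pose measured when the call began, along the tool's axes at that moment; what a row does not reach only later rows make up. A row lasts 1/8 s, in which the tool goes at most 62.5 mm and 10.7 degrees, less where a joint would pass 70% of its speed; a pose out of reach is approached as far as the arm can. A call with a gripper value outside its range is refused whole. The fingers move at their own pace and stop on an object; "grip_force" is the grip in N (left out, the last holds). Time passes only in rows, so rows that repeat a pose let the fingers close. It gives the time, the measured TCP pose, the force and the opening at its end, in the units of the state.
- sense(): the state, without advancing time (a new reading comes with each control period).
- snapshot(name): name is "side" or "top"; returns a dict with "frame" (420x560x3 uint8, red, green, blue), "z_map" (420x560 float32, m along the optical axis (not along the pixel's ray), 0 where there is no reading), "vfov" (degrees; the focal length in pixels is half the picture's height over the tangent of half this angle, whatever the lens; pixels are square), "cx", "cy" (the principal point, pixels), "xyz" and "orientation" of the camera in the world. Camera axes: x right, y down, z forward; pixel columns grow to the right and rows downward; lengths in m; the calibration is good to about 2 mm. A picture is of the moment at which its call begins.
- sign_off(): hands the job in, once; it reports no verdict.
The state is a dict: "t": time; "q": joint angles; "qd": joint speeds; "tau": joint torques, N m; "tcp_pos": TCP position; "tool_rot": TCP orientation; "force": force on the tool from outside, world axes, zero at the start; "ft_torque": the same for the moment, N m; "finger_gap": opening from 0.0 (shut) to 1.0 (fully open).
Only numpy, scipy, OpenCV 4.12 (cv2) and the standard library are available. Lean on these libraries where they do the work, as an engineer would, in place of code of your own. Each camera call takes 0.05 s, during which the arm holds its last target.

## Working session

There is one attempt and no reset: what is moved stays moved. The work goes in short steps, Python scripts to look and compute and a tool call to move; the robot and the scene stay as the last step left them, time stands still between calls to the robot, and variables do not carry over. Pictures are saved under pics/ and viewed, and the job is handed in when it is done.

Besides the shell and the picture viewer there is one more tool, called after "Emit:" as name([rows], argument=value, ...), one row to a line, values as JSON. step_arm: Moves the arm, as the interface text tells. Its arguments: {"type":"object","properties":{"moves":{"type":"array","items":{"type":"array","items":{"type":"number"}}},"grip_force":{"type":"number"}},"required":["moves"]}

```bash
mkdir -p pics; cat > h.py <<'E'
from station import *
import numpy as np, cv2
from scipy.spatial.transform import Rotation as R
def cloud(s):
    H,W=s["z_map"].shape
    f=H/2/np.tan(np.radians(s["vfov"])/2)
    u,v=np.meshgrid(np.arange(W),np.arange(H))
    z=s["z_map"]
    P=np.stack([(u-s["cx"])*z/f,(v-s["cy"])*z/f,z],-1)
    return P@R.from_quat(s["orientation"]).as_matrix().T+np.array(s["xyz"])
def save(n,im): cv2.imwrite("pics/"+n,im[...,::-1])
E
python3 - <<'E'
from h import *
print(sense())
for n in("side","top"):
    s=snapshot(n); save(n+"0.png",s["frame"]); np.savez(n+"0.npz",c=cloud(s),f=s["frame"])
    print({k:v for k,v in s.items() if k not in("frame","z_map")})
E
```

```text
{'t': 0.0, 'q': array([-1.38347574e+00,  5.28475235e-01,  1.43390191e+00, -1.95402864e-05,
        1.18137897e+00, -1.78507325e-01]), 'qd': array([-4.17729608e-05,  2.59763208e-04,  1.17199525e-03, -3.16654283e-04,
        2.39329896e-04,  2.52351492e-04]), 'tau': array([ 1.99634233e-03, -4.42337751e+01, -1.78025419e+01,  3.32165553e-05,
        8.50133831e-03,  2.88276760e-05]), 'tcp_pos': array([ 0.22345301, -0.58288941,  0.2133282 ]), 'tool_rot': array([-0.58207397,  0.40125641, -0.40016093,  0.58314185]), 'force': array([ 0.11557682, -0.08276742,  0.33536961]), 'ft_torque': array([ 0.00996583, -0.05093078,  0.01693218]), 'finger_gap': 0.9955647397399331}
{'vfov': 48.49835195225461, 'cx': 285.4627770329455, 'cy': 208.5146795314228, 'xyz': array([-0.17371472,  0.67238946,  0.91921768]), 'orientation': array([-0.36801888,  0.8273646 , -0.39104311,  0.16466698])}
{'vfov': 49.10255056324363, 'cx': 287.2138398547148, 'cy': 214.93474391725107, 'xyz': array([ 0.49604861, -0.02038494,  1.18428059]), 'orientation': array([-0.70495843,  0.70857619, -0.01466976,  0.02716977])}
```

View pics/side0.png

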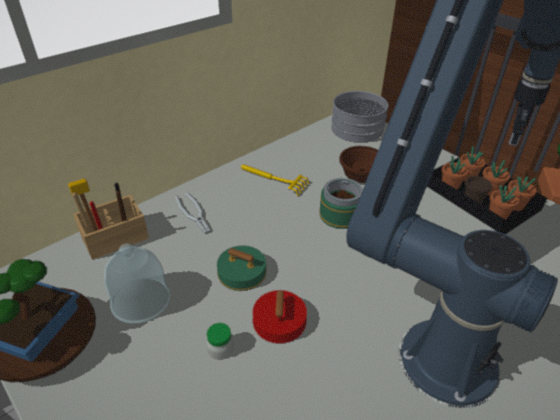

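View pics/top0.png

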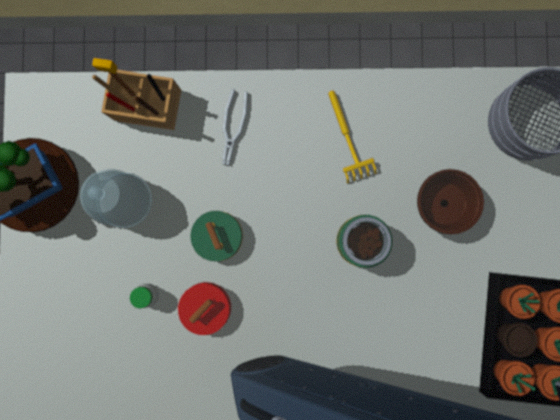

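The top view shows the green lid at about (216,236), its wooden bar running from (207,224) to (221,247). The tin's mouth is at (367,241), the red decoy at (205,308) and the clay pot at (450,201). Next I measure the lid and the tin.

```bash
python3 - <<'E'
from h import *
d=np.load("top0.npz");c=d["c"];f=d["f"]
print("tool R\n",R.from_quat(sense()["tool_rot"]).as_matrix().round(3))
save("lid_t.png",cv2.resize(f[195:275,175:255],(600,600),interpolation=cv2.INTER_CUBIC))
save("tin_t.png",cv2.resize(f[200:285,325:410],(600,600),interpolation=cv2.INTER_CUBIC))
for n in("top","side"):
    d=np.load(n+"0.npz");c=d["c"]
    x,y,z=c[...,0],c[...,1],c[...,2]
    if n=="top":
        l0=c[236,203];t0=c[262,367];print("seed",l0,c[235,214],c[241,367])
        lc=np.array([.45,.15]);
    def circ(p):
        (cx,cy),r=cv2.minEnclosingCircle(p.astype(np.float32)); 
        A=np.c_[2*p,np.ones(len(p))]
        return np.array([cx,cy,r]).round(4)
    m=(np.hypot(x-l0[0],y-l0[1])<.12)
    if n=="top":
        t=c[241,367]
    bar=m&(z>.058)&(z<.09)&(np.hypot(x-c[235,214][0] if n=="top" else x-B[0],y-(c[235,214][1] if n=="top" else B[1]))<.06)
    p=c[bar]; print(n,"bar",len(p),p.mean(0),np.percentile(p[:,2],[5,50,95]))
    rc=cv2.minAreaRect((p[:,:2]*1000).astype(np.float32));print("rect",rc, cv2.boxPoints(rc).round(1).tolist())
    if n=="top":B=p.mean(0)
    top=(z>.028)&(z<.048)&(np.hypot(x-B[0],y-B[1])<.085); print("lidtop",circ(c[top][:,:2]),np.median(c[top][:,2]),top.sum())
    nk=(z>.09)&(z<.115)&(np.hypot(x-t[0],y-t[1])<.075);p=c[nk];print("mouth",circ(p[:,:2]),np.median(p[:,2]),len(p),p.mean(0))
    sh=(z>.07)&(z<.09)&(np.hypot(x-t[0],y-t[1])<.085);p=c[sh];print("shoulder",circ(p[:,:2]),np.median(p[:,2]),len(p))
    tb=(z<.01)&(z>-.02); print("table",np.median(z[tb]))
E
```

```text
tool R
 [[ 0.358 -0.     0.934]
 [-0.934  0.002  0.358]
 [-0.002 -1.     0.   ]]
seed [0.51243854 0.21014095 0.03983081] [0.51425076 0.17669225 0.07324266] [ 0.49804004 -0.19349738  0.06733076]
top bar 192 [0.51458163 0.17843299 0.07230898] [0.0670317  0.0725303  0.07620774]
rect ((514.84228515625, 179.34970092773438), (69.65587615966797, 16.427417755126953), 22.259370803833008) [[479.5, 173.8000030517578], [485.70001220703125, 158.60000610351562], [550.2000122070312, 184.89999389648438], [544.0, 200.10000610351562]]
lidtop [0.5149 0.1794 0.0642] 0.03880989303220417 1852
mouth [ 0.4998 -0.188   0.0566] 0.10007143184113765 674 [ 0.4992256  -0.18817278  0.09977707]
shoulder [ 0.4995 -0.1882  0.0646] 0.08104768931190387 512
table 0.0005896031439230898
side bar 171 [0.51021961 0.1832934  0.07046125] [0.06311211 0.07135589 0.07545959]
rect ((512.9616088867188, 182.13185119628906), (70.0192642211914, 18.649917602539062), 21.60082244873047) [[477.0, 177.89999389648438], [483.79998779296875, 160.60000610351562], [548.9000244140625, 186.39999389648438], [542.0999755859375, 203.6999969482422]]
lidtop [0.5128 0.1822 0.0665] 0.03841341909096824 1318
mouth [ 0.4983 -0.1865  0.0594] 0.09895987318386601 415 [ 0.49675198 -0.18130439  0.09802066]
shoulder [ 0.4971 -0.1748  0.0621] 0.0802644736420674 446
table 0.0002955547645959178
```

View pics/lid_t.png

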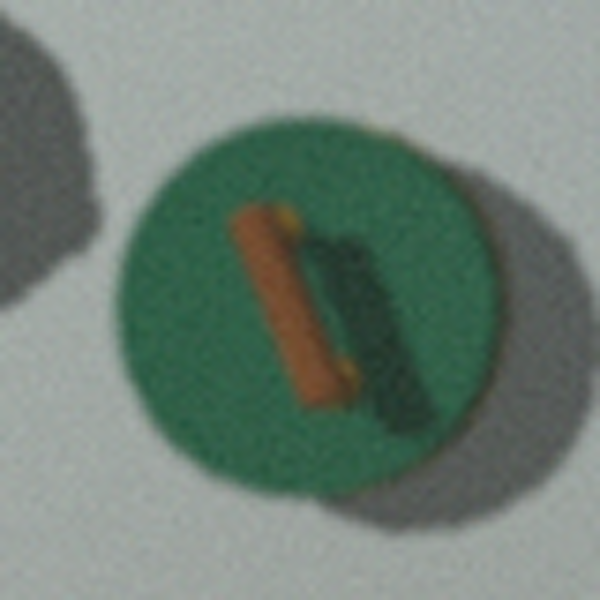

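View pics/tin_t.png

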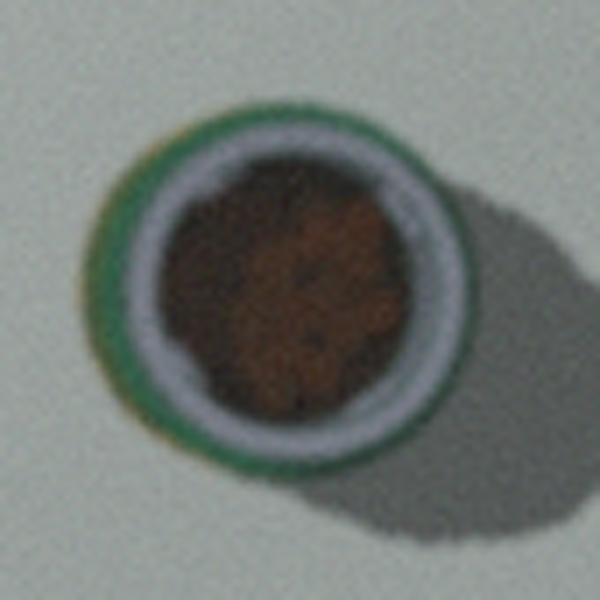

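Both cameras agree within about 3 mm: lid at (0.514, 0.180), bar at 22°, tin at (0.499, -0.187). The heights and diameters match the given sizes. The jaw axis is already within 1° of the bar's normal, so I'll compute the travel.

```bash
cat >> h.py <<'E'
def to(p,yaw=-68.0):
    """shift (cm) and turn (rad) in tool axes to world p with tool x at yaw, tool y down"""
    s=sense();M=R.from_quat(s["tool_rot"])
    d=M.inv().apply(np.array(p)-s["tcp_pos"])*100
    a=np.radians(yaw);X=[np.cos(a),np.sin(a),0];Y=[0,0,-1];Z=np.cross(X,Y)
    T=R.from_matrix(np.c_[X,Y,Z])
    print("to",p,"turn",(M.inv()*T).as_rotvec().round(4),"cm",d.round(2),"| tcp",s["tcp_pos"].round(4),"t",s["t"])
E
python3 - <<'E'
from h import *
to([.514,.180,.214]);to([.43,-.2,.22]);to([.514,.180,.13])
E
```

```text
to [0.514, 0.18, 0.214] turn [-0.0004 -0.0182 -0.0019] cm [-60.86   0.08  54.42] | tcp [ 0.2235 -0.583   0.2134] t 0.1
to [0.43, -0.2, 0.22] turn [-0.0004 -0.0182 -0.0019] cm [-28.38  -0.59  32.99] | tcp [ 0.2235 -0.583   0.2134] t 0.1
to [0.514, 0.18, 0.13] turn [-0.0004 -0.0182 -0.0019] cm [-60.84   8.48  54.42] | tcp [ 0.2235 -0.583   0.2134] t 0.1
```

Emit:
step_arm([
  [0, 0, 0, -3.5, 0, 4.1, -1],
  [0, 0, 0, -7.1, 0, 8.2, -1],
  [0, 0, 0, -10.6, -0.3, 12.4, -1],
  [0, 0, 0, -14.2, -0.5, 16.5, -1],
  [0, 0, 0, -17.7, -0.6, 20.6, -1],
  [0, 0, 0, -21.3, -0.6, 24.7, -1],
  [0, 0, 0, -24.8, -0.6, 28.9, -1],
  [0, 0, 0, -28.4, -0.6, 33, -1],
  [0, -0.018, 0, -33, -0.6, 36, -1],
  [0, -0.018, 0, -37.5, -0.6, 39, -1],
  [0, -0.018, 0, -42, -0.6, 42, -1],
  [0, -0.018, 0, -46.5, -0.6, 45, -1],
])

```text
t: 1.6
tcp_pos: [0.4774, 0.014, 0.2203]
tool_rot: [-0.586, 0.396, -0.395, 0.587]
force: [1.2, -0.5, -0.6]
finger_gap: 1.001
```

```bash
python3 -c "
from h import *
to([.514,.180,.13])"
```

```text
to [0.514, 0.18, 0.13] turn [-0.0002 -0.0003 -0.002 ] cm [-14.     9.06   9.61] | tcp [0.4774 0.014  0.2203] t 1.6
```

Emit:
step_arm([
  [0, 0, 0, -4.5, 0, 3.1, -1],
  [0, 0, 0, -9, 1, 6.2, -1],
  [0, 0, 0, -12.5, 4, 8.6, -1],
  [0, 0, 0, -14, 7, 9.6, -1],
  [0, 0, 0, -14, 9.1, 9.6, -1],
  [0, 0, 0, -14, 9.1, 9.6, -1],
])

```text
t: 2.35
tcp_pos: [0.5122, 0.18, 0.1278]
tool_rot: [0.587, -0.397, 0.393, -0.586]
force: [-0.2, -0.3, 0.0]
finger_gap: 1.002
```

```bash
python3 - <<'E'
from h import *
to([.514,.180,.067])
s=snapshot("side");save("s1.png",cv2.resize(s["frame"][160:310,150:350],(800,600),interpolation=cv2.INTER_CUBIC))
s=snapshot("top");save("t1.png",cv2.resize(s["frame"][165:315,120:320],(800,600),interpolation=cv2.INTER_CUBIC))
E
```

```text
to [0.514, 0.18, 0.067] turn [ 0.0047  0.0004 -0.0033] cm [0.09 6.08 0.2 ] | tcp [0.5122 0.18   0.1278] t 2.35
```

View pics/s1.png

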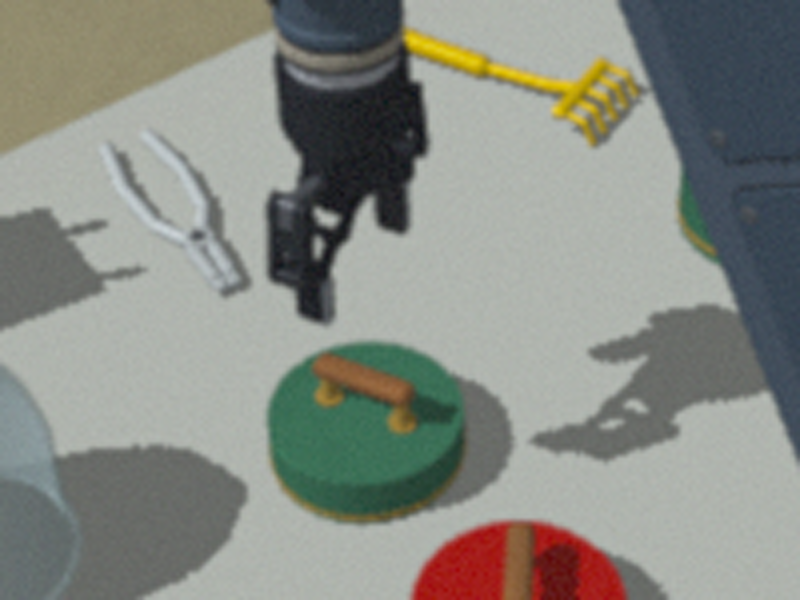

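View pics/t1.png

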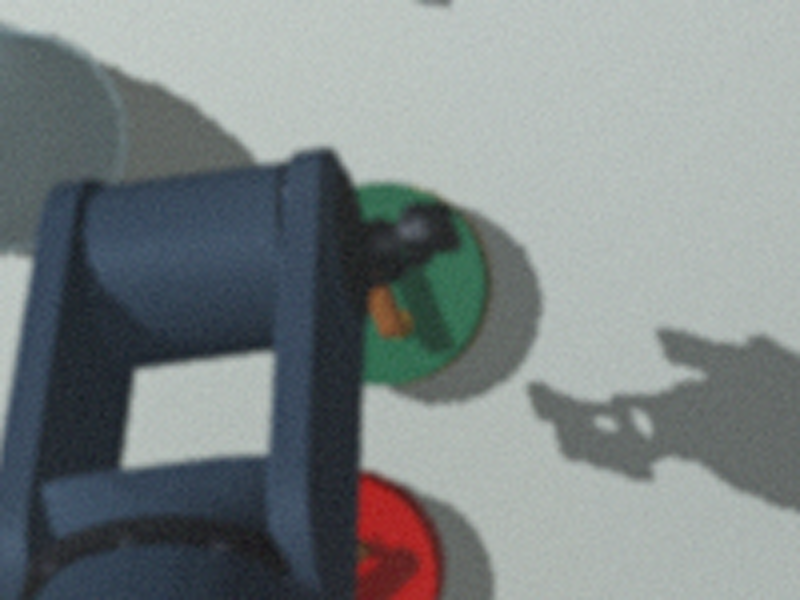

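The jaws straddle the bar: in the side crop the fingers are at (300,260) and (395,200) and the bar at (360,378). The elbow passes clear over the red lid. I'll descend and then close gently.

Emit:
step_arm([
  [0.004, 0, -0.003, 0.1, 2, 0.2, -1],
  [0.004, 0, -0.003, 0.1, 4, 0.2, -1],
  [0.004, 0, -0.003, 0.1, 5.5, 0.2, -1],
  [0.004, 0, -0.003, 0.1, 6.0, 0.2, -1],
  [0.004, 0, -0.003, 0.1, 6.0, 0.2, -1],
  [0.004, 0, -0.003, 0.1, 6.0, 0.2, -1],
], grip_force=40)

```text
t: 3.2
tcp_pos: [0.5169, 0.1798, 0.0705]
tool_rot: [-0.585, 0.394, -0.397, 0.587]
force: [0.0, 1.0, 0.3]
finger_gap: 1.0
```

```bash
python3 - <<'E'
from h import *
to([.514,.180,.067])
s=snapshot("side");save("s2.png",cv2.resize(s["frame"][160:310,150:350],(800,600),interpolation=cv2.INTER_CUBIC))
E
```

```text
to [0.514, 0.18, 0.067] turn [-0.0055 -0.0006  0.0013] cm [-0.13  0.35 -0.26] | tcp [0.5169 0.1798 0.0705] t 3.2
```

View pics/s2.png

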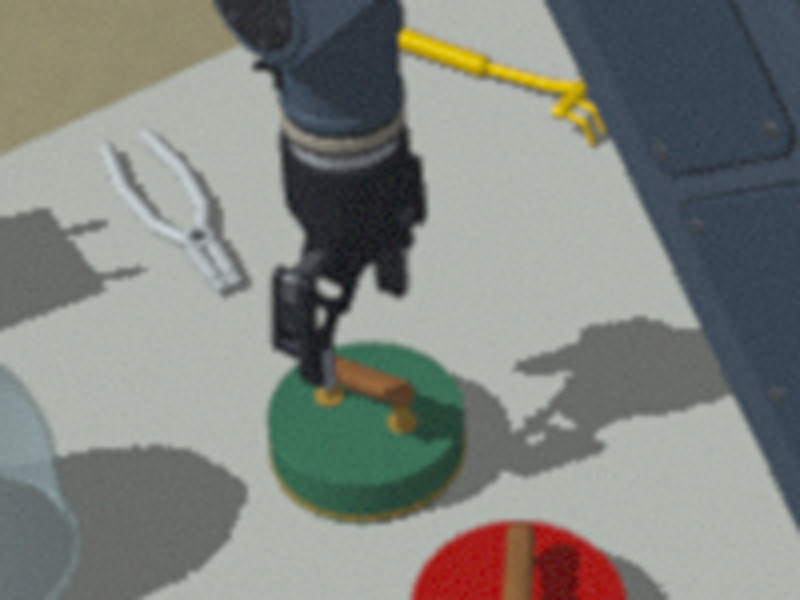

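The near finger at (315,350) hangs left of the bar's centre. I'll check in 3D that it lines up with the bar's middle and doesn't sit towards a post.

```bash
python3 - <<'E'
from h import *
s=snapshot("side");c=cloud(s);a=np.radians(22);B=np.array([.514,.180])
d=c[...,:2]-B; al=d@[np.cos(a),np.sin(a)]; ac=d@[-np.sin(a),np.cos(a)]
m=(abs(al)<.06)&(abs(ac)<.07)&(c[...,2]>.048)&(c[...,2]<.11)
f=s["frame"].astype(int)
dark=m&(f.sum(-1)<200); red=m&(f[...,0]-f[...,2]>40)&(f[...,0]>f[...,1]+15)
for n,k in(("dark",dark),("wood",red)):
    for lo,hi in((.048,.065),(.065,.08),(.08,.11)):
        q=k&(c[...,2]>lo)&(c[...,2]<=hi)
        if q.sum():print(n,lo,hi,q.sum(),"al",np.percentile(al[q],[3,50,97]).round(4),"ac",np.percentile(ac[q],[3,50,97]).round(4))
E
```

```text
dark 0.048 0.065 7 al [-0.0343 -0.0289  0.0004] ac [0.0015 0.0077 0.0092]
dark 0.065 0.08 21 al [-0.0351 -0.0301 -0.0215] ac [0.0007 0.0076 0.0104]
dark 0.08 0.11 10 al [-0.0036  0.0031  0.0089] ac [-0.0452 -0.0423  0.0538]
wood 0.048 0.065 15 al [-0.0323 -0.0285  0.0179] ac [0.0043 0.0063 0.0098]
wood 0.065 0.08 106 al [-0.0328 -0.0079  0.0168] ac [-0.0034  0.0057  0.0111]
```

The finger sits at +3 mm along the bar and ±45 mm across it, well between the posts. I'll make the small correction and close.

Emit:
step_arm([
  [-0.005, 0, 0.001, -0.1, 0.4, -0.25, -1],
  [-0.005, 0, 0.001, -0.1, 0.4, -0.25, -1],
  [-0.005, 0, 0.001, -0.1, 0.4, -0.25, 1],
  [-0.005, 0, 0.001, -0.1, 0.4, -0.25, 1],
  [-0.005, 0, 0.001, -0.1, 0.4, -0.25, 1],
  [-0.005, 0, 0.001, -0.1, 0.4, -0.25, 1],
  [-0.005, 0, 0.001, -0.1, 0.4, -0.25, 1],
  [-0.005, 0, 0.001, -0.1, 0.4, -0.25, 1],
  [-0.005, 0, 0.001, -0.1, 0.4, -0.25, 1],
  [-0.005, 0, 0.001, -0.1, 0.4, -0.25, 1],
], grip_force=60)

```text
t: 4.55
tcp_pos: [0.5141, 0.1798, 0.0664]
tool_rot: [-0.586, 0.395, -0.396, 0.586]
force: [0.3, 0.7, 0.1]
finger_gap: 0.002
```

```bash
python3 - <<'E'
from h import *
to([.514,.180,.067])
q=sense();print(q["force"],q["finger_gap"])
s=snapshot("side");save("s3.png",cv2.resize(s["frame"][160:310,150:350],(800,600),interpolation=cv2.INTER_CUBIC))
E
```

```text
to [0.514, 0.18, 0.067] turn [-0.0004 -0.0004  0.0003] cm [-0.02 -0.06 -0.  ] | tcp [0.5141 0.1798 0.0664] t 4.55
[0.34850634 0.6780087  0.0910422 ] 0.0019147343371414887
```

View pics/s3.png

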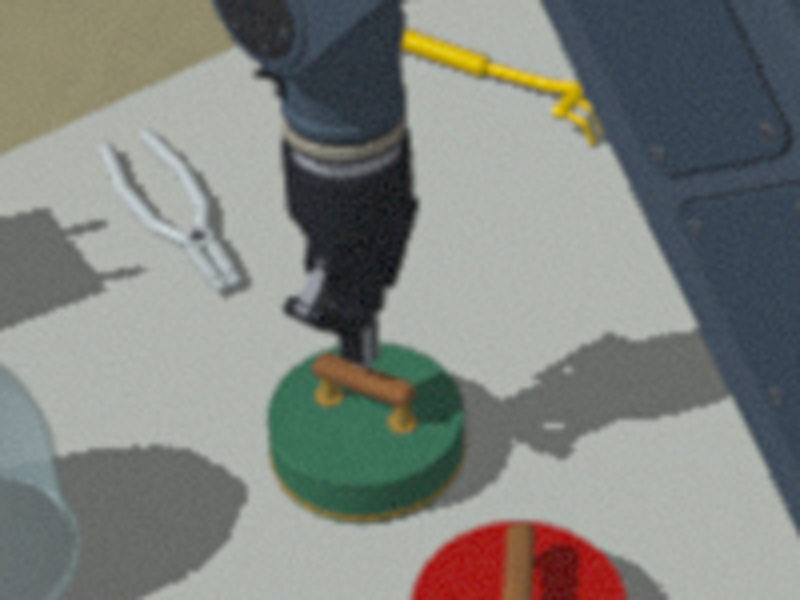

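The gripper shut fully (gap 0.002), so it missed the bar. The picture shows the bar at (360,378) in front of the fingertips at (358,360). I need to find where the tips really are.

```bash
python3 - <<'E'
from h import *
s=snapshot("side");c=cloud(s)
# fingers crop px: (330..380,320..360)/4 + (150,160)
for r in range(228,258,2):
    print(r,[tuple((c[r,k]*1000).round().astype(int)) if c[r,k,2]<.4 else 0 for k in (236,239,241,244)],[tuple(s["frame"][r,k]) and int(s["frame"][r,k].sum()) for k in (236,239,241,244)])
a=np.radians(22)
f=s["frame"].astype(int)
wood=(f[...,0]-f[...,2]>35)&(f[...,0]>f[...,1]+15)&(c[...,2]>.055)&(c[...,2]<.085)&(np.hypot(c[...,0]-.514,c[...,1]-.18)<.06)
p=c[wood];print("wood",len(p),p.mean(0));print(cv2.minAreaRect((p[:,:2]*1000).astype(np.float32)))
s=snapshot("top");save("t3.png",cv2.resize(s["frame"][165:315,120:320],(800,600),interpolation=cv2.INTER_CUBIC))
E
```

```text
228 [(np.int64(498), np.int64(201), np.int64(180)), (np.int64(498), np.int64(192), np.int64(175)), (np.int64(490), np.int64(192), np.int64(180)), (np.int64(508), np.int64(169), np.int64(154))] [90, 105, 92, 113]
230 [(np.int64(494), np.int64(203), np.int64(177)), (np.int64(496), np.int64(194), np.int64(171)), (np.int64(497), np.int64(187), np.int64(166)), (np.int64(504), np.int64(173), np.int64(152))] [91, 98, 92, 95]
232 [(np.int64(497), np.int64(202), np.int64(169)), (np.int64(498), np.int64(193), np.int64(162)), (np.int64(494), np.int64(189), np.int64(163)), (np.int64(508), np.int64(171), np.int64(142))] [92, 67, 97, 102]
234 [(np.int64(507), np.int64(195), np.int64(151)), (np.int64(499), np.int64(192), np.int64(155)), (np.int64(492), np.int64(191), np.int64(159)), (np.int64(507), np.int64(171), np.int64(136))] [116, 83, 101, 84]
236 [(np.int64(515), np.int64(190), np.int64(136)), (np.int64(501), np.int64(191), np.int64(146)), (np.int64(494), np.int64(190), np.int64(150)), (np.int64(507), np.int64(172), np.int64(130))] [92, 103, 109, 93]
238 [(np.int64(507), np.int64(196), np.int6
[... 1518 characters left out ...]
183), np.int64(74)), (np.int64(515), np.int64(178), np.int64(73)), (np.int64(535), np.int64(154), np.int64(41))] [291, 304, 245, 225]
254 [(np.int64(518), np.int64(192), np.int64(72)), (np.int64(515), np.int64(185), np.int64(69)), (np.int64(510), np.int64(182), np.int64(72)), (np.int64(504), np.int64(178), np.int64(73))] [293, 309, 296, 267]
256 [(np.int64(520), np.int64(191), np.int64(63)), (np.int64(512), np.int64(187), np.int64(66)), (np.int64(506), np.int64(185), np.int64(69)), (np.int64(498), np.int64(182), np.int64(74))] [223, 274, 296, 318]
wood 146 [0.5099748  0.18433316 0.07029256]
((511.5841979980469, 183.75559997558594), (66.51248168945312, 16.494274139404297), 20.288005828857422)
```

View pics/t3.png

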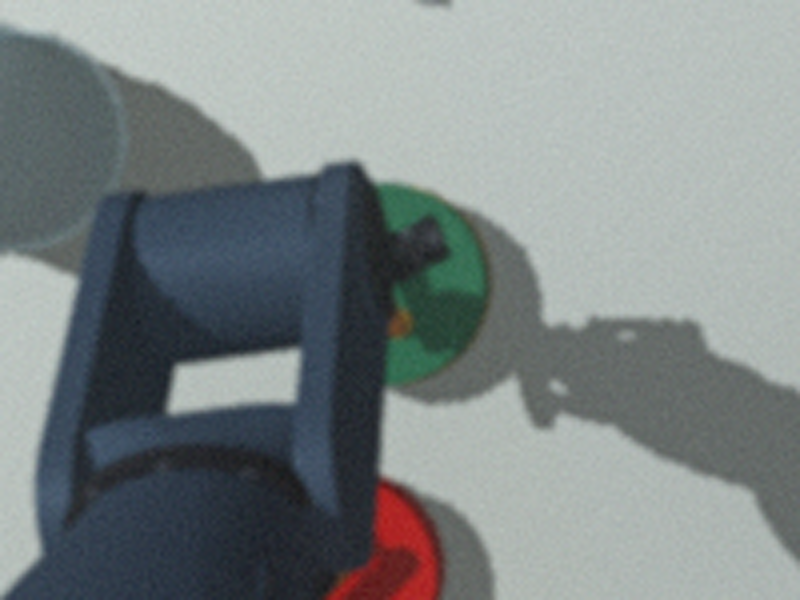

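Depth puts the shut fingertips at z≈0.09, on the camera side of the bar. From the reported TCP (0.066) I'd expect 0.047, so the fingers sit well above the bar. Before moving again I'll check this offset on all the finger points.

```bash
python3 - <<'E'
from h import *
s=snapshot("side");c=cloud(s);save("s3b.png",cv2.resize(s["frame"][190:270,195:295],(800,640),interpolation=cv2.INTER_CUBIC)[:600])
a=np.radians(22);B=sense()["tcp_pos"][:2]
d=c[...,:2]-B; al=d@[np.cos(a),np.sin(a)]; ac=d@[-np.sin(a),np.cos(a)];z=c[...,2]
for nm in("side","top"):
  if nm=="top":
    s=snapshot("top");c=cloud(s);d=c[...,:2]-B; al=d@[np.cos(a),np.sin(a)]; ac=d@[-np.sin(a),np.cos(a)];z=c[...,2]
  for lo in np.arange(.075,.24,.01):
    q=(z>lo)&(z<lo+.01)&(abs(al)<.08)&(abs(ac)<.08)
    if q.sum()>3:print(nm,lo.round(3),q.sum(),"al",(np.percentile(al[q],[4,50,96])*1000).round(),"ac",(np.percentile(ac[q],[4,50,96])*1000).round())
E
```

```text
side 0.075 5 al [-3. 13. 17.] ac [1. 4. 7.]
side 0.085 15 al [-9. -6.  5.] ac [-4.  7. 13.]
side 0.095 32 al [-10.  -5.   7.] ac [-3. 11. 15.]
side 0.105 25 al [-11.  -6.   7.] ac [-5.  8. 16.]
side 0.115 16 al [-10.  -9.  -4.] ac [-8.  4. 13.]
side 0.125 35 al [-12.  -9.   8.] ac [-23.   6.  29.]
side 0.135 55 al [-11.  -9.  10.] ac [-36.  14.  34.]
side 0.145 67 al [-15. -10.   6.] ac [-42.  14.  45.]
side 0.155 61 al [-16. -10.  -5.] ac [-49.  -3.  53.]
side 0.165 91 al [-16.  -9.   8.] ac [-52.  29.  62.]
side 0.175 103 al [-18.  -7.  10.] ac [-12.  45.  62.]
side 0.185 77 al [-18.  -9.   7.] ac [-5. 30. 46.]
side 0.195 44 al [-10.  -6.  10.] ac [23. 37. 41.]
side 0.205 39 al [-30.  -2.  14.] ac [19. 37. 40.]
side 0.215 108 al [-36. -18.  21.] ac [-4. 32. 39.]
side 0.225 96 al [-35. -19.  20.] ac [-0. 30. 38.]
side 0.235 113 al [-36. -17.  22.] ac [-2. 32. 39.]
top 0.135 6 al [-11. -10.  -7.] ac [-33. -27. -25.]
top 0.145 9 al [-10.  -8.  -6.] ac [-44. -34. -29.]
top 0.155 9 al [-10.  -7.  13.] ac [-49. -39. -38.]
top 0.165 33 al [-10.   7.  14.] ac [-62. -47. -43.]
top 0.175 66 al [-10.   1.  12.] ac [-62. -56. -48.]
top 0.185 24 al [-5.  1.  6.] ac [-48. -43. -38.]
top 0.195 15 al [-9. -4.  9.] ac [-42. -39. -36.]
```

View pics/s3b.png

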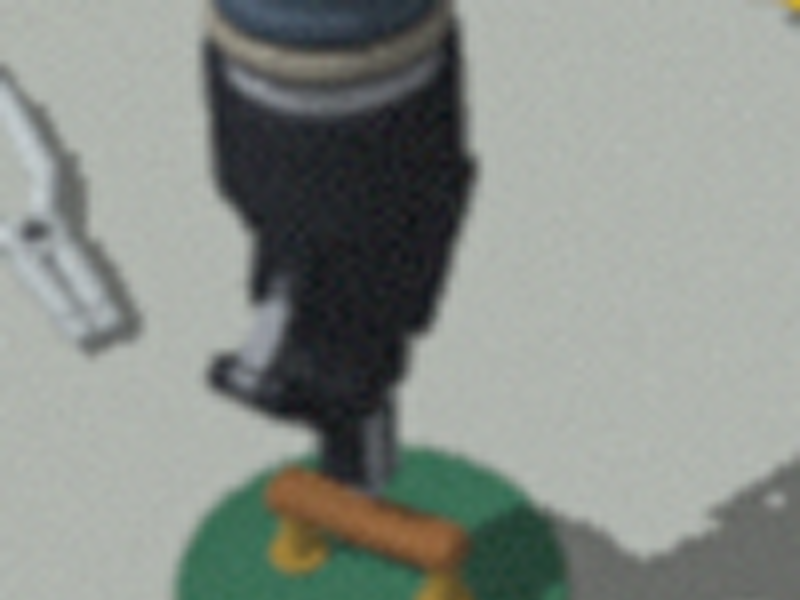

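The fingers are centred horizontally (pads ±11 mm along the bar, shut on the centre line). The tips are at z≈0.088 and the body starts at about 0.16–0.2. So the grasp point is really about 42 mm higher than reported. I'll open, descend about 3 cm and look again.

Emit:
step_arm([
  [0, 0, 0, 0, 0, 0, -1],
  [0, 0, 0, 0, 0, 0, -1],
  [0, 0, 0, 0, 0, 0, -1],
  [0, 0, 0, 0, 0, 0, -1],
  [0, 0, 0, 0, 0, 0, -1],
  [0, 0, 0, 0, 0, 0, -1],
  [0, 0, 0, 0, 1, 0, -1],
  [0, 0, 0, 0, 2, 0, -1],
  [0, 0, 0, 0, 3, 0, -1],
  [0, 0, 0, 0, 3, 0, -1],
  [0, 0, 0, 0, 3, 0, -1],
  [0, 0, 0, 0, 3, 0, -1],
])

```text
t: 6.3
tcp_pos: [0.5144, 0.1799, 0.0367]
tool_rot: [-0.586, 0.395, -0.396, 0.586]
force: [-0.7, 0.5, 0.3]
finger_gap: 1.004
```

```bash
cat > meas.py <<'E'
from h import *
import sys
s=snapshot("side");c=cloud(s);save(sys.argv[1],cv2.resize(s["frame"][190:270,195:295],(750,600),interpolation=cv2.INTER_CUBIC))
a=np.radians(22);q=sense();B=q["tcp_pos"][:2];print(q["tcp_pos"],q["force"],q["finger_gap"],q["t"])
d=c[...,:2]-B; al=d@[np.cos(a),np.sin(a)]; ac=d@[-np.sin(a),np.cos(a)];z=c[...,2]
f=s["frame"].astype(int);mx=f.max(-1)-f.min(-1)
for lo in np.arange(.04,.13,.01):
    k=(z>lo)&(z<lo+.01)&(abs(al)<.03)&(abs(ac)<.08)&(mx<18)
    if k.sum()>3:print(lo.round(3),k.sum(),"al",(np.percentile(al[k],[4,50,96])*1000).round(),"ac",(np.percentile(ac[k],[4,50,96])*1000).round())
to([.514,.180,.025])
E
python3 meas.py s4.png
```

```text
[0.51436359 0.17986858 0.03676117] [ 0.31921985 -0.03452565  0.66729606] 0.9999894508269346 6.35
0.06 6 al [-7.  2.  8.] ac [-45. -42.  32.]
0.07 33 al [-9. -3. 11.] ac [-44. -41.  55.]
0.08 44 al [-10.  -4.   8.] ac [-44.   3.  56.]
0.09 38 al [-9. -4.  9.] ac [-44. -40.  59.]
0.1 28 al [-10.  -5.   5.] ac [-46. -43.  57.]
0.11 43 al [-12.  -9.   4.] ac [-68.  49.  75.]
0.12 94 al [-13.  -5.  12.] ac [-67.  64.  75.]
to [0.514, 0.18, 0.025] turn [-0.0011 -0.0004  0.0005] cm [-0.03  1.18 -0.03] | tcp [0.5144 0.1799 0.0368] t 6.35
```

View pics/s4.png

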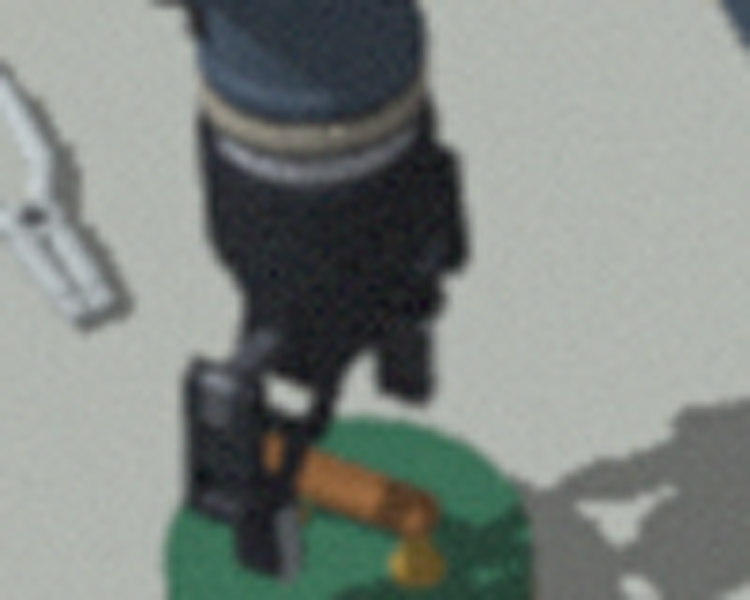

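The open tips are at z≈0.065, straddling the bar symmetrically. Another 10 mm down puts the closed tips at about 0.048, between the lid's top (0.038) and the bar's underside (0.059). Descend, then close.

Emit:
step_arm([
  [0, 0, 0, 0, 0.5, 0, -1],
  [0, 0, 0, 0, 1.0, 0, -1],
  [0, 0, 0, 0, 1.0, 0, -1],
  [0, 0, 0, 0, 1.0, 0, 1],
  [0, 0, 0, 0, 1.0, 0, 1],
  [0, 0, 0, 0, 1.0, 0, 1],
  [0, 0, 0, 0, 1.0, 0, 1],
  [0, 0, 0, 0, 1.0, 0, 1],
  [0, 0, 0, 0, 1.0, 0, 1],
  [0, 0, 0, 0, 1.0, 0, 1],
  [0, 0, 0, 0, 1.0, 0, 1],
], grip_force=60)

```text
t: 7.72
tcp_pos: [0.5146, 0.1799, 0.027]
tool_rot: [-0.586, 0.395, -0.396, 0.586]
force: [0.3, 0.8, 3.9]
finger_gap: 0.177
```

```bash
python3 meas.py s5.png
```

```text
[0.5145627  0.17988991 0.02697219] [ 0.15891138 -0.29422262  4.3210475 ] 0.17969721172581826 7.775
0.04 6 al [-26. -11.  -5.] ac [-47.   4.  16.]
0.05 18 al [-9. -5.  6.] ac [ 9. 18. 22.]
0.06 24 al [-10.  -5.   6.] ac [-9. 17. 23.]
0.07 23 al [-10.  -6.   1.] ac [-9.  9. 22.]
0.08 21 al [-11.  -7.  -2.] ac [-12.  -5.  25.]
0.09 55 al [-12.  -9.   8.] ac [-35.  17.  42.]
0.1 49 al [-12.  -9.   8.] ac [-40.  18.  48.]
0.11 74 al [-15.  -9.   9.] ac [-45.  17.  53.]
0.12 65 al [-16. -10.  -3.] ac [-53.  15.  60.]
to [0.514, 0.18, 0.025] turn [-0.0015 -0.0004  0.0006] cm [-0.03  0.2  -0.05] | tcp [0.5146 0.1799 0.027 ] t 7.775
```

View pics/s5.png

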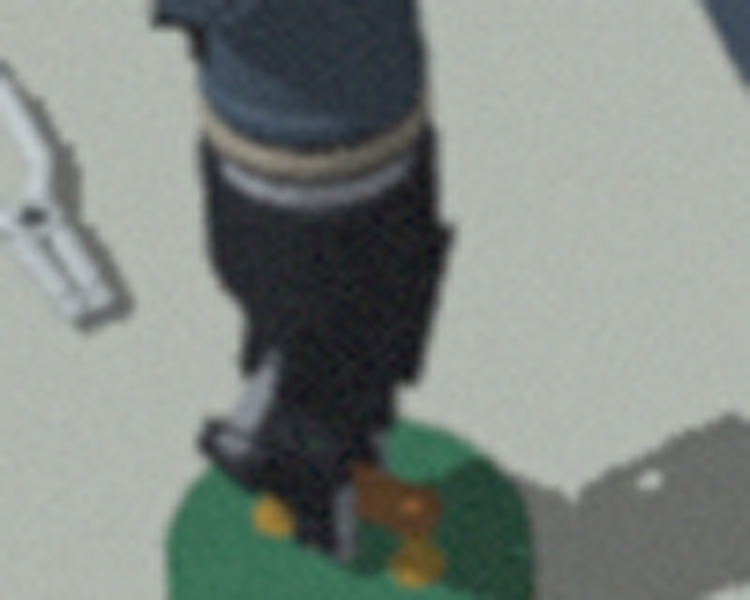

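The gap reads 0.18, about 15–16 mm, which is the bar's width, so the bar is held midway between the posts. Lift straight up, slowly at first.

Emit:
step_arm([
  [0, 0, 0, 0, -0.5, 0, 1],
  [0, 0, 0, 0, -1.5, 0, 1],
  [0, 0, 0, 0, -3, 0, 1],
  [0, 0, 0, 0, -4.5, 0, 1],
  [0, 0, 0, 0, -6.5, 0, 1],
  [0, 0, 0, 0, -8.5, 0, 1],
  [0, 0, 0, 0, -10.5, 0, 1],
  [0, 0, 0, 0, -12.5, 0, 1],
  [0, 0, 0, 0, -14, 0, 1],
  [0, 0, 0, 0, -15, 0, 1],
  [0, 0, 0, 0, -15, 0, 1],
  [0, 0, 0, 0, -15, 0, 1],
], grip_force=70)

```text
t: 9.28
tcp_pos: [0.5138, 0.1798, 0.1764]
tool_rot: [0.586, -0.395, 0.396, -0.586]
force: [0.1, 0.1, -2.7]
finger_gap: 0.172
```

```bash
python3 - <<'E'
from h import *
q=sense();print(q["force"],q["ft_torque"],q["finger_gap"])
to([.499,-.188,.175])
s=snapshot("side");save("s6.png",cv2.resize(s["frame"][130:330,150:410],(780,600),interpolation=cv2.INTER_CUBIC))
E
```

```text
[ 0.06138934  0.14517895 -2.73988517] [-0.0185274   0.0312621  -0.02931268] 0.1719363445585137
to [0.499, -0.188, 0.175] turn [-0.0002 -0.0005  0.0003] cm [ 33.56   0.15 -15.13] | tcp [0.5138 0.1798 0.1764] t 9.275
```

View pics/s6.png

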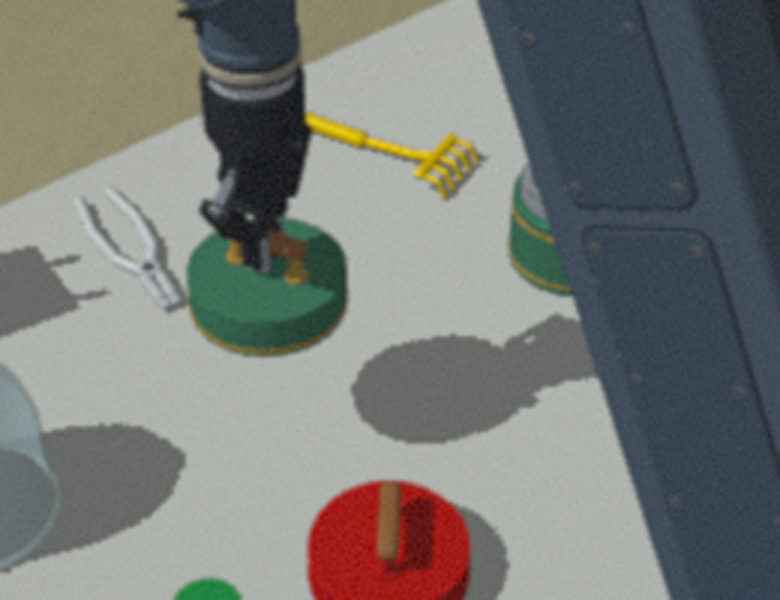

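The pair is lifted and level, nothing is left on the table, and the weight reads about 2.7 N. Now carry it over the tin at this height, with the lid's edge about 50 mm above the mouth.

Emit:
step_arm([
  [0, 0, 0, 2, 0, -0.9, 1],
  [0, 0, 0, 5, 0, -2.3, 1],
  [0, 0, 0, 9, 0, -4.1, 1],
  [0, 0, 0, 13, 0, -5.9, 1],
  [0, 0, 0, 17, 0, -7.7, 1],
  [0, 0, 0, 21, 0, -9.5, 1],
  [0, 0, 0, 25, 0, -11.3, 1],
  [0, 0, 0, 29, 0, -13.1, 1],
  [0, 0, 0, 32, 0, -14.4, 1],
  [0, 0, 0, 33.5, 0, -15.1, 1],
  [0, 0, 0, 33.5, 0, -15.1, 1],
  [0, 0, 0, 33.5, 0, -15.1, 1],
])

```text
t: 10.82
tcp_pos: [0.4986, -0.1859, 0.176]
tool_rot: [-0.586, 0.396, -0.395, 0.586]
force: [0.1, -0.3, -3.0]
finger_gap: 0.178
```

```bash
cat > lid.py <<'E'
from h import *
import sys
q=sense();print(q["tcp_pos"],q["force"],q["finger_gap"],q["t"])
for n in("side","top"):
    s=snapshot(n);c=cloud(s);f=s["frame"].astype(int)
    save(n+sys.argv[1],cv2.resize(s["frame"][140:300,260:470],(788,600),interpolation=cv2.INTER_CUBIC))
    x,y,z=c[...,0],c[...,1],c[...,2];o=q["tcp_pos"]
    zt=o[2]-.027+.038
    g=(f[...,1]>f[...,0]+12)&(f[...,1]>f[...,2]+5)&(np.hypot(x-o[0],y-o[1])<.09)
    m=g&(abs(z-zt)<.008);p=c[m]
    if len(p)>20:
        (a,b),r=cv2.minEnclosingCircle(p[:,:2].astype(np.float32)*1000)
        A=np.c_[p[:,:2]-p[:,:2].mean(0),np.ones(len(p))];k=np.linalg.lstsq(A,p[:,2],rcond=None)[0]
        print(n,"lid top",len(p),round(a,1),round(b,1),"r",round(r,1),"z med",np.median(p[:,2]).round(4),"exp",zt.round(4),"tilt",k[:2].round(3))
    t=(np.hypot(x-.499,y+.188)<.085)&(abs(z-.081)<.006);p=c[t]
    if len(p)>20:print(n,"shoulder",len(p),np.array(cv2.minEnclosingCircle(p[:,:2].astype(np.float32)*1000)[0]).round(1))
to([.499,-.188,.175])
E
python3 lid.py 7.png
```

```text
[ 0.4985721  -0.1858643   0.17595583] [ 0.11089338 -0.27846946 -2.97028228] 0.17773286913725467 10.825
side lid top 211 519.1 -159.6 r 51.2 z med 0.1869 exp 0.187 tilt [ 0.01  -0.024]
side shoulder 109 [ 510.1 -160.2]
top lid top 788 498.4 -185.8 r 63.6 z med 0.1877 exp 0.187 tilt [-0.001 -0.008]
top shoulder 93 [ 503.2 -149.8]
to [0.499, -0.188, 0.175] turn [ 0.0005  0.0011 -0.0009] cm [ 0.21  0.12 -0.06] | tcp [ 0.4988 -0.1858  0.1762] t 10.925
```

View pics/side7.png

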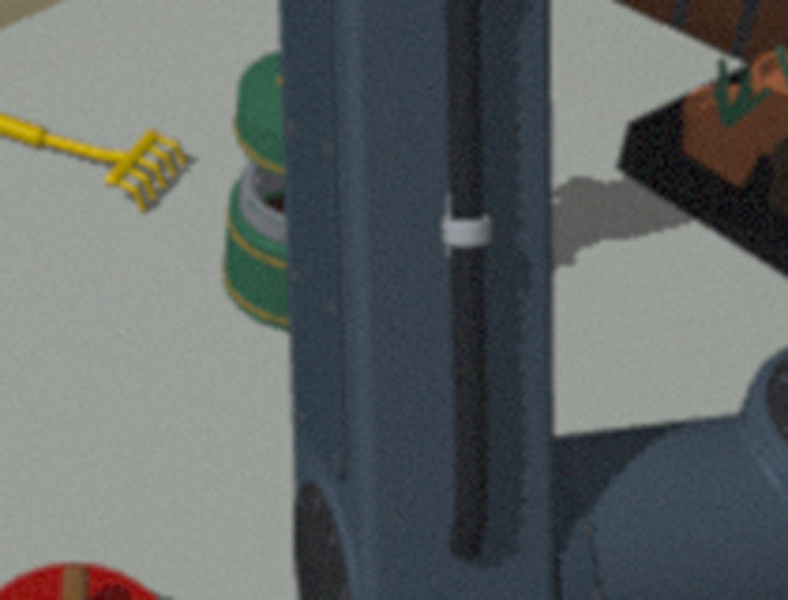

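View pics/top7.png

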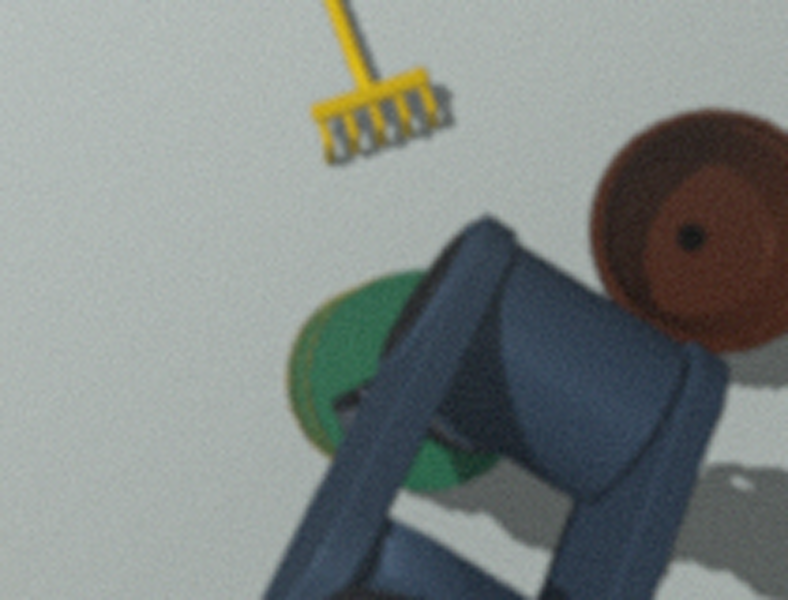

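The top camera puts the held lid's centre at (498.4, -185.8), level, with its top at the expected z. It saw the tin at (499.7, -188.1), so I shift by (+1.3, -2.3) mm. Home should read TCP z ≈ 0.111.

```bash
python3 - <<'E'
from h import *
to([.4999,-.1882,.125])
E
```

```text
to [0.4999, -0.1882, 0.125] turn [ 0.0005  0.0011 -0.0009] cm [0.26 5.12 0.01] | tcp [ 0.4988 -0.1858  0.1762] t 10.925
```

Emit:
step_arm([
  [0, 0, 0, 0.26, 0, 0, 1],
  [0, 0, 0, 0.26, 0.5, 0, 1],
  [0, 0, 0, 0.26, 1.3, 0, 1],
  [0, 0, 0, 0.26, 2.2, 0, 1],
  [0, 0, 0, 0.26, 3, 0, 1],
  [0, 0, 0, 0.26, 3.8, 0, 1],
  [0, 0, 0, 0.26, 4.2, 0, 1],
  [0, 0, 0, 0.26, 4.2, 0, 1],
  [0, 0, 0, 0.26, 4.2, 0, 1],
])

```text
t: 12.05
tcp_pos: [0.5, -0.1884, 0.1344]
tool_rot: [-0.586, 0.395, -0.395, 0.586]
force: [-0.7, -0.7, -2.3]
finger_gap: 0.178
```

```bash
python3 lid.py 8.png; python3 -c "
from h import *
to([.4999,-.1882,.12])"
```

```text
[ 0.49997836 -0.18835613  0.13438144] [-0.66988022 -0.73783011 -2.32634784] 0.17791325429199922 12.05
side lid top 198 523.5 -160.9 r 52.7 z med 0.1456 exp 0.1454 tilt [-0.001 -0.028]
side shoulder 93 [ 515.9 -142.7]
top lid top 709 500.0 -188.6 r 63.8 z med 0.146 exp 0.1454 tilt [ 0.    -0.002]
top shoulder 61 [ 501.9 -145.3]
to [0.499, -0.188, 0.175] turn [ 0.      0.0012 -0.0001] cm [-0.07 -4.05 -0.08] | tcp [ 0.5    -0.1884  0.1345] t 12.15
to [0.4999, -0.1882, 0.12] turn [ 0.      0.0012 -0.0001] cm [-0.02  1.45 -0.  ] | tcp [ 0.5    -0.1884  0.1345] t 12.15
```

View pics/side8.png

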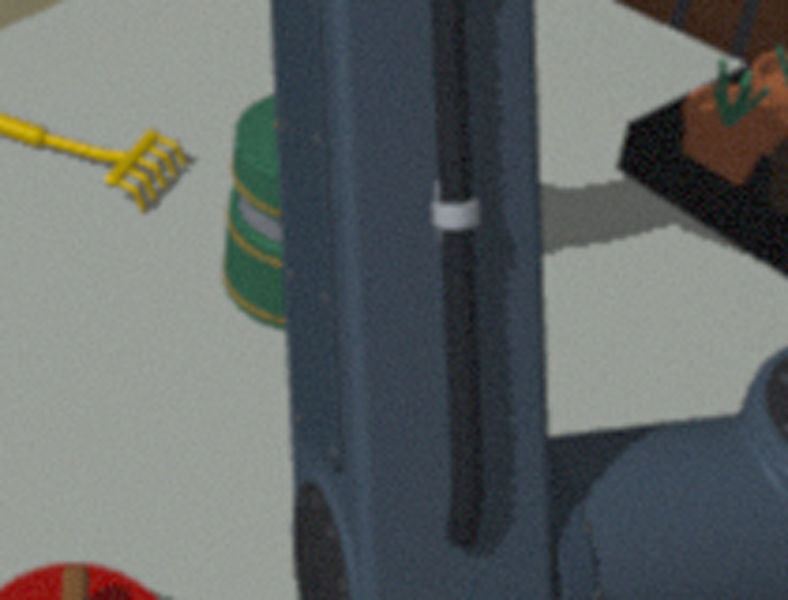

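The lid's centre (500.0, -188.6) matches the tin's within 0.5 mm, and its edge is 7 mm above the mouth. Lower slowly and watch the force.

Emit:
step_arm([
  [0, 0, 0, 0, 0.3, 0, 1],
  [0, 0, 0, 0, 0.6, 0, 1],
  [0, 0, 0, 0, 0.9, 0, 1],
  [0, 0, 0, 0, 1.2, 0, 1],
  [0, 0, 0, 0, 1.4, 0, 1],
  [0, 0, 0, 0, 1.4, 0, 1],
])

```text
t: 12.9
tcp_pos: [0.4998, -0.1882, 0.1203]
tool_rot: [-0.586, 0.395, -0.395, 0.586]
force: [-0.6, 0.1, -1.7]
finger_gap: 0.177
```

```bash
python3 lid.py 9.png
```

```text
[ 0.49978389 -0.1881923   0.12029542] [-0.60170309  0.10885816 -1.71569317] 0.17747248326555184 12.9
side lid top 201 524.6 -161.1 r 54.0 z med 0.1312 exp 0.1313 tilt [ 0.017 -0.024]
side shoulder 82 [ 513.3 -137.9]
top lid top 665 500.2 -188.9 r 63.7 z med 0.1319 exp 0.1313 tilt [ 0.001 -0.003]
top shoulder 38 [ 503.1 -144. ]
to [0.499, -0.188, 0.175] turn [ 0.0001  0.0012 -0.0003] cm [-0.07 -5.45 -0.08] | tcp [ 0.5    -0.1883  0.1205] t 13.0
```

The plug is about 7 mm into the neck with no side force. Keep pressing, 2 mm per row at most.

Emit:
step_arm([
  [0, 0, 0, 0, 0.2, 0, 1],
  [0, 0, 0, 0, 0.4, 0, 1],
  [0, 0, 0, 0, 0.6, 0, 1],
  [0, 0, 0, 0, 0.7, 0, 1],
  [0, 0, 0, 0, 0.7, 0, 1],
])

```text
t: 13.62
tcp_pos: [0.4998, -0.1883, 0.1129]
tool_rot: [0.586, -0.395, 0.395, -0.586]
force: [-0.1, -0.1, -3.7]
finger_gap: 0.17
```

```bash
python3 lid.py 10.png
```

```text
[ 0.49978413 -0.18833053  0.11292859] [-0.14475953 -0.08118203 -3.7484705 ] 0.1700075252350384 13.625
side lid top 198 523.6 -163.2 r 51.5 z med 0.1241 exp 0.1239 tilt [ 0.002 -0.028]
side shoulder 52 [ 511.1 -133.3]
top lid top 644 500.0 -189.0 r 63.6 z med 0.1247 exp 0.1239 tilt [ 0.002 -0.005]
top shoulder 28 [ 503.2 -144.2]
to [0.499, -0.188, 0.175] turn [ 0.0006  0.0011 -0.0008] cm [-0.06 -6.2  -0.06] | tcp [ 0.4998 -0.1883  0.113 ] t 13.725
```

At 0.0859 the force pulls slightly downward, so the bead may be passing. Press on until a clear upward reaction.

Emit:
step_arm([
  [0, 0, 0, 0, 0.1, 0, 1],
  [0, 0, 0, 0, 0.2, 0, 1],
  [0, 0, 0, 0, 0.25, 0, 1],
  [0, 0, 0, 0, 0.25, 0, 1],
])

```text
t: 14.22
tcp_pos: [0.4997, -0.1882, 0.1107]
tool_rot: [0.586, -0.395, 0.395, -0.586]
force: [0.1, 0.1, -0.7]
finger_gap: 0.178
```

```bash
python3 -c "
from h import *
q=sense();print(q['tcp_pos'],q['force'],q['ft_torque'])"
```

```text
[ 0.49968546 -0.18820218  0.11072518] [ 0.10237739  0.13343397 -0.74327455] [0.15584115 0.15204149 0.02332759]
```

Emit:
step_arm([
  [0, 0, 0, 0, 0.1, 0, 1],
  [0, 0, 0, 0, 0.2, 0, 1],
  [0, 0, 0, 0, 0.2, 0, 1],
])

```text
t: 14.6
tcp_pos: [0.4997, -0.1882, 0.1107]
tool_rot: [0.587, -0.395, 0.395, -0.586]
force: [-3.1, 2.6, 12.4]
finger_gap: 0.178
```

```bash
python3 lid.py 11.png
```

```text
[ 0.499738   -0.18823838  0.11066323] [-3.13485671  2.5939544  12.36409667] 0.178092217403485 14.6
side lid top 194 523.9 -161.9 r 53.2 z med 0.1216 exp 0.1217 tilt [ 0.012 -0.019]
side shoulder 47 [ 510.  -132.4]
top lid top 631 500.0 -188.9 r 63.7 z med 0.1224 exp 0.1217 tilt [-0.001 -0.007]
top shoulder 27 [ 506.5 -148.5]
to [0.499, -0.188, 0.175] turn [0.0002 0.0013 0.    ] cm [-0.05 -6.43 -0.06] | tcp [ 0.4997 -0.1882  0.1107] t 14.7
```

Rigid stop at TCP z 0.1107, which puts the lid's origin at 0.0837 against 0.084 for home. Net press is about 15 N, well over the 10 N snap, so the inner lid is home. Now lift straight up: clips release at about 3 N, tongues hold 8 N.

Emit:
step_arm([
  [0, 0, 0, 0, 0, 0, 1],
  [0, 0, 0, 0, -0.2, 0, 1],
  [0, 0, 0, 0, -0.4, 0, 1],
  [0, 0, 0, 0, -0.6, 0, 1],
  [0, 0, 0, 0, -0.9, 0, 1],
  [0, 0, 0, 0, -1.2, 0, 1],
  [0, 0, 0, 0, -1.6, 0, 1],
  [0, 0, 0, 0, -2.1, 0, 1],
  [0, 0, 0, 0, -2.7, 0, 1],
  [0, 0, 0, 0, -3.4, 0, 1],
  [0, 0, 0, 0, -4.2, 0, 1],
  [0, 0, 0, 0, -5, 0, 1],
])

```text
t: 16.2
tcp_pos: [0.4998, -0.1883, 0.1613]
tool_rot: [0.587, -0.395, 0.395, -0.586]
force: [-0.5, 0.6, -0.9]
finger_gap: 0.176
```

```bash
python3 lid.py 12.png
```

```text
[ 0.49978486 -0.18827473  0.16131868] [-0.53261883  0.59588074 -0.93811299] 0.17605815566701177 16.2
side lid top 207 522.5 -162.5 r 54.5 z med 0.1723 exp 0.1723 tilt [-0.023 -0.053]
side shoulder 98 [ 516.1 -147. ]
top lid top 755 500.4 -189.1 r 63.7 z med 0.174 exp 0.1723 tilt [ 0.006 -0.006]
top shoulder 115 [ 503.1 -149.7]
to [0.499, -0.188, 0.175] turn [-0.0012  0.0015  0.0019] cm [-0.11 -1.32 -0.11] | tcp [ 0.5004 -0.1886  0.1618] t 16.3
```

View pics/side12.png

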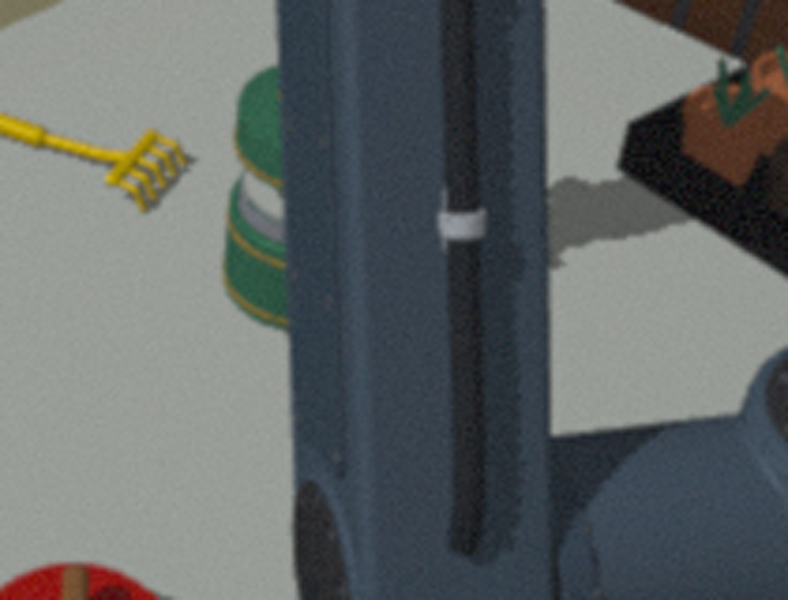

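The outer lid has come away alone: the white inner lid shows on the neck at (262,190), and the weight has dropped. Lift further and check that the inner lid is level and at the right height.

Emit:
step_arm([
  [0, 0, 0, 0, -0.7, 0, 1],
  [0, 0, 0, 0, -1.5, 0, 1],
  [0, 0, 0, 0, -2.4, 0, 1],
  [0, 0, 0, 0, -3.3, 0, 1],
  [0, 0, 0, 0, -4.2, 0, 1],
  [0, 0, 0, 0, -5, 0, 1],
  [0, 0, 0, 0, -5.5, 0, 1],
  [0, 0, 0, 0, -5.5, 0, 1],
  [0, 0, 0, 0, -5.5, 0, 1],
  [0, 0, 0, 0, -5.5, 0, 1],
])

```text
t: 17.55
tcp_pos: [0.5001, -0.1884, 0.2164]
tool_rot: [0.587, -0.394, 0.395, -0.586]
force: [-0.3, 0.6, -2.1]
finger_gap: 0.17
```

```bash
python3 lid.py 13.png; python3 - <<'E'
from h import *
s=snapshot("side");c=cloud(s);f=s["frame"].astype(int);x,y,z=c[...,0],c[...,1],c[...,2]
m=(np.hypot(x-.4995,y+.188)<.058)&(z>.085)&(z<.14)&(f.min(-1)>125);p=c[m]
print("white",len(p),np.percentile(p[:,2],[5,25,50,75,95]).round(4))
fl=p[(p[:,2]>.098)&(p[:,2]<.108)]
A=np.c_[fl[:,:2]-fl[:,:2].mean(0),np.ones(len(fl))];print(len(fl),np.median(fl[:,2]),np.linalg.lstsq(A,fl[:,2],rcond=None)[0].round(4))
save("s14.png",cv2.resize(s["frame"][140:240,300:400],(600,600),interpolation=cv2.INTER_CUBIC))
save("s14f.png",s["frame"]);t=snapshot("top");save("t14f.png",t["frame"])
E
```

```text
[ 0.50010264 -0.18842849  0.21642797] [-0.26304401  0.5961861  -2.10811538] 0.17022981462530468 17.55
side lid top 220 525.3 -161.2 r 54.7 z med 0.2275 exp 0.2274 tilt [-0.006 -0.04 ]
side shoulder 115 [ 515.9 -146.7]
top lid top 886 500.2 -189.3 r 63.8 z med 0.2282 exp 0.2274 tilt [ 0.007 -0.009]
top shoulder 182 [ 503.  -157.2]
to [0.499, -0.188, 0.175] turn [-0.0008  0.0014  0.0014] cm [-0.1   4.15 -0.09] | tcp [ 0.5002 -0.1885  0.2165] t 17.65
white 188 [0.0997 0.1018 0.1029 0.1043 0.1059]
187 0.10293957086896732 [-0.0203 -0.0234  0.1029]
```

View pics/s14.png

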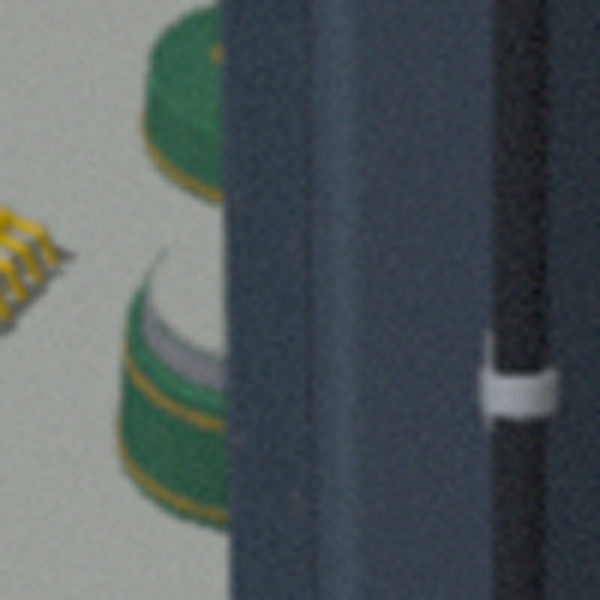

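View pics/t14f.png

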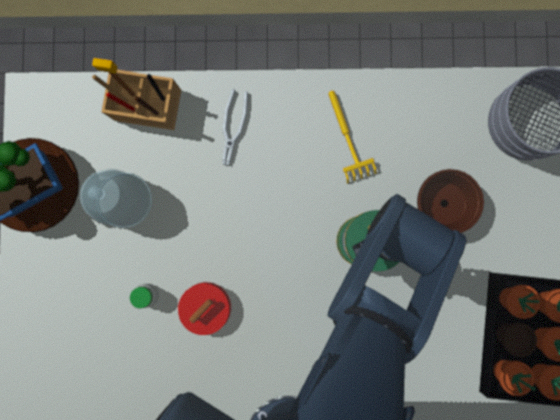

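The inner lid's flange top is at z 0.1029 (home is 0.103). The outer lid is level with its edge at about 0.19 m, 89 mm above the mouth and centred on the tin within about 1.5 mm. Nothing else has moved in the top view, so I'm handing in.

```bash
python3 -c "
from h import *
q=sense();print(abs(q['qd']).max(),q['finger_gap'],q['t']);print(sign_off())"
```

```text
0.0013391446634802486 0.17369258833876944 17.75
the job is handed in; nothing more can be done
None
```

The tin is closed with the inner lid fully home, and the arm was holding the outer lid level and still above it when I handed in at 17.75 s. The hand-in itself gave no verdict.

**What I did:** I lifted both lids by the wooden handle and carried them over the tin. After centring them with the top camera, I pressed with about 15 N net until the lid stopped hard at its home height. I then lifted the outer lid off alone.

**Last checks:**
- **Inner lid:** its flange top measured 102.9 mm, against 103 mm for home. The fitted tilt was about 0.03 rad, but this came from a partly hidden view and is mostly noise. Its centring I could only infer from where the outer lid sat when pressed.
- **Outer lid:** its edge is about 89 mm above the mouth and its centre within about 1.5 mm of the tin's axis, with the bar still gripped and the joints at rest.
- **Bystanders:** none had visibly moved in the top view.

**What disagreed:** my first attempt to grip the handle closed on air, above the bar and without touching anything. The cameras showed the fingers standing about 35–42 mm higher than the reported TCP height implied. I worked from the camera heights after that, and the grip held.

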